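# Hold a gearbox shaft pressed into a V-block

### The arm

A 7-joint arm with a two-finger parallel gripper is mounted at the origin on the work surface. World frame = base frame: x ahead of the robot, y to its left, z up, the work surface at z = 0. Lengths are in mm, angles in rad, forces in N, time in s.
With the tool pointing down it reaches from about 425 to 950 mm from the base axis. Payload 16.7 kg.
Tool frame: the origin (TCP) lies between the finger pads; the fingertips stand 8 mm ahead of it and the grasp point (between the pads) lies 11 mm behind it (arm.tip_extent is the distance from the TCP to the fingertips, in mm); x points along the fingers, z is the direction in which the jaws open and shut, and the axes are right-handed (so a half turn about x gives the same grasp; the last joint's range is limited). The gripper opens to 94 mm and grips with 3 to 60 N. Pads are 16 mm wide; open, the fingers measure 119 mm over their backs; the gripper's body (75 mm by 177 mm) begins 78 mm behind the grasp point.
Start: joints at [1.157, 0.426, 0.074, 1.606, -0.034, 1.111, -0.067], TCP at [175.977, -651.619, 213.467] pointing down, gripper open.
Joint ranges: [-2.85, 2.85], [-0.5, 2.14], [-1.23, 1.37], [0.21, 2.46], [-1.02, 4.16], [0.16, 2.05], [-2.73, 2.73]. Speed limits (rad/s): [1.89, 1.89, 2.39, 2.39, 3.01, 3.01, 3.01].

### API

Orientations are given as a 3x3 rotation matrix whose columns are the frame's x, y, z axes.
In Python, from rig import arm, eyes gives the robot as it stands. The module is installed in compiled form; this text tells all that it offers.
- The arm moves only by the shell command python3 -m crank 'ROWS' [OPENING]. ROWS is a JSON object of lists of equal length, an entry for each row: "xyz": the shift along the tool's x, y, z in mm, a list of three; "angular": the turn, a rotation vector about the tool's x, y, z in degrees, a list of three. A call has 1 to 10 rows; each row shifts and turns the pose as measured when the row begins, along the tool's axes as they then stand; what a row does not reach is not made up. A row lasts 1/12 s, in which the tool goes at most 41.7 mm and 7.16 degrees, less where a joint would pass 70% of its speed; a pose out of reach is approached as far as the arm can. A call is refused whole if a number of a shift passes 41.7 or a number of a turn 7.16, either way. A call with a gripper value outside its range is refused whole. OPENING is the gripper command: -1 is fully open, 1 is shut, values between are in proportion, set as the call begins (- or left out, the last holds). The fingers move at their own pace and stop on an object; the grip force is fixed at half the most. Time passes only in rows, so rows that do not move let the fingers close. It gives the time, the measured TCP pose, the force and the opening at its end, in the units of the state.
- arm.state(): the state, without advancing time (a new reading comes with each control period).
- eyes.get_image(name): name is "scene" or "side" or "wrist"; returns (picture, depth): 384x512x3 uint8, red, green, blue; 384x512 float32, mm along the optical axis (not along the pixel's ray), 0 where there is no reading.
- eyes.camera_info(name): a dict with "fov_y" (degrees; the focal length in pixels is half the picture's height over the tangent of half this angle, whatever the lens; pixels are square), "cx", "cy" (the principal point, pixels), "D" ([k1, k2, p1, p2, k3] as OpenCV has them; the pictures are not rectified), "pose" (4x4, takes a point from camera to world coordinates). Camera axes: x right, y down, z forward; pixel columns grow to the right and rows downward; lengths in mm; the calibration is good to about 2 mm. A picture is of the moment at which its call begins: read the wrist's pose just before it. camera_info takes no time and is no camera call; for the wrist camera it gives the pose at the moment of the call.
- arm.job_done(): hands the job in, once; it reports no verdict.
The state is a dict: "t": time; "joints": joint angles; "joint_velocities": joint speeds; "effort": joint torques, N m; "tool_pos": TCP position; "tcp_rot": TCP orientation; "wrist_force": force on the tool from outside, world axes, zero at the start; "wrist_torque": the same for the moment, N m; "opening": opening from 0.0 (shut) to 1.0 (fully open).
Only numpy, scipy, OpenCV 4.12 (cv2) and the standard library are available. Lean on these libraries where they do the work, as an engineer would, in place of code of your own. Each camera call takes 0.05 s, during which the arm holds its last target.

### The job

Pick the thick steel shaft with the orange band out of the parts tray, leaving the other parts lying where they are, and lower it gently, without dropping it, lengthwise into the V-block, centred end to end, so that it lies level on both saddles. Press it down with about 15 N, squarely enough that both sloping sides of the vee carry a good share of the load, and finish while still gripping it at its middle and holding it pressed down: do not let go.

Things in the scene. Friction and masses are not known exactly. Their poses are not given: they have to be found in the camera images.
- shaft_center (a point): Centre of the loose steel shaft, on its axis; x runs along the shaft (either way round; it may roll about x). 24 mm diameter over its 120 mm long body, a thinner stub (16 mm diameter, 8 mm long) at each end. An orange band, 24 mm wide, marks the middle, to be gripped across the diameter. It starts lying on the tray's floor, axis 17 mm above the bench.
- shaft: The same shaft; origin and axes as shaft_center. Mass 0.4 kg, varying by a fifth. At the start at least 25 mm is free on either side of its band.
- v_seat (a point): Point fixed to the V-block where the centre of the fully seated, centred shaft belongs: on its axis, 41 mm above the bench. x runs along the vee (the shaft lies along it, either way round), y across the vee to its left side, z up. In the gap between the two saddles the base plate's top is 29 mm below this point.
- vblock: Rigid V-block fixed to the bench; origin under its centre, on the bench, axes as v_seat. Blue base plate 116 mm (x) by 80 by 12 mm high with two aluminium saddles, each 20 mm long (x), 60 mm wide, 44 mm to the top, centred 40 mm either side of the middle: 60 mm gap between for the fingers. Each has a 90 degree vee, 40 mm wide at the top, bottom line 24 mm above the bench.
- vface_left: The sloping faces of both saddles on the vee's left (+y) side; origin and axes as vblock. The seated shaft must press on them with at least 5 N (its weight alone gives about 3 N).
- vface_right: The sloping faces of both saddles on the vee's right (-y) side; likewise. Both sides' faces are ground smooth and lightly oiled (friction about 0.2).
- tray: Fixed green open parts tray, 240 mm (its x) by 330 mm (its y), walls 30 mm high and 5 mm thick, floor 5 mm thick; origin at the centre of its underside on the bench. The tray and the V-block may stand on either side.
- bushing_mid (a point): Bystander in a corner of the tray: brass bushing, 36 mm outside, 26 mm high, standing; point 12 mm above its underside, on its axis.
- socket_mid (a point): Bystander in a corner of the tray: bright steel socket, 28 mm diameter, 36 mm high, standing; point 12 mm above its underside, on its axis.
- pin_mid (a point): Bystander in a corner of the tray: copper-coloured pin lying, 14 mm diameter, 70 mm long; point at its centre, x along it.
- gear_mid (a point): Bystander in a corner of the tray: dark toothed gear, 40 mm diameter, with a hub, 22 mm high, lying flat; point 12 mm above its underside, on its axis.
Not all that is in view belongs to the job. Leave any black or pink look-alike of the shaft alone.

How it is judged (in metres and radians):
On the way:
1. the shaft is lifted clear of the tray, in the fingers (height (world z) of shaft_center above 0.06 m and contact force between the fingers and shaft above 1 N), for 0.2 s.
At the end, for the whole second after the job is handed in: Shaft centre within 12 mm of the seat lengthwise, 2.5 mm across, +2/-3 mm in height, axis within 0.05 rad of the vee, more than 5 N on each side of the vee, at rest; fingers hold it (over 3 N, grasp point within 28 mm of its centre); other parts within 30 mm of their starts (x of shaft_center in the frame of v_seat between -0.012 and 0.012 m and y of shaft_center in the frame of v_seat between -0.0025 and 0.0025 m and z of shaft_center in the frame of v_seat between -0.003 and 0.002 m and angle between the x axis of shaft_center and the x axis of v_seat, either way round below 0.05 rad and contact force between shaft and vface_left above 5 N and contact force between shaft and vface_right above 5 N and contact force between the fingers and shaft above 3 N and distance between the grasp point and shaft_center below 0.028 m and linear speed of shaft below 0.01 m/s and distance of each of bushing_mid, socket_mid, pin_mid, gear_mid from where it was at the start of the episode below 0.03 m); the arm keeps its last pose, push and grip.
It fails at once if another part in the tray is pushed or carried more than 30 mm from its place (distance of any of bushing_mid, socket_mid, pin_mid, gear_mid from where it was at the start of the episode above 0.03 m).
It fails at once if the shaft is dropped: it falls, out of the fingers, from above the V-block's seat (height (world z) of shaft_center above 0.05 m and contact force between the fingers and shaft below 0.05 N and linear speed of shaft above 0.2 m/s).
It fails at once if the shaft is rammed into the V-block: more than 60 N on either side of the vee (contact force between shaft and vface_left above 60 N or contact force between shaft and vface_right above 60 N).
It also fails if it takes over 45 s, if anything falls off the work surface, if the arm or the gripper's body presses on something with over 40 N, if the wrist force passes 120 N, or if a joint passes its speed limit or range.

## Working session

There is one attempt and no reset: what is moved stays moved. The work goes in short steps, Python scripts to look and compute and a shell command to move; the robot and the scene stay as the last step left them, time stands still between calls to the robot, and variables do not carry over. Pictures are saved under pics/ and viewed, and the job is handed in when it is done.

```bash
mkdir -p pics; cat > h.py <<'E'
import numpy as np, cv2
from rig import arm, eyes
def K(n):
    c=eyes.camera_info(n); f=192/np.tan(np.radians(c["fov_y"])/2)
    return np.array([[f,0,c["cx"]],[0,f,c["cy"]],[0,0,1.]]),np.array(c["D"],float),np.array(c["pose"],float)
def ray(n,px,cam=None):
    k,D,P=cam or K(n)
    u=cv2.undistortPoints(np.array(px,float).reshape(-1,1,2),k,D).reshape(-1,2)
    d=np.c_[u,np.ones(len(u))]@P[:3,:3].T
    return P[:3,3],d
def onz(n,px,z,cam=None):
    o,d=ray(n,px,cam); return o+d*((z-o[2])/d[:,2])[:,None]
E
python3 - <<'E'
from h import *
s=arm.state(); print(s)
for n in ["scene","side","wrist"]:
    c=K(n); im,d=eyes.get_image(n); cv2.imwrite(f"pics/{n}0.png",im[:,:,::-1]); np.save(f"pics/{n}0.npy",d); np.save(f"pics/{n}0P.npy",c[2])
    print(n,c)
E
```

```text
{'t': 0.0, 'joints': array([ 1.15747029,  0.42672604,  0.07383822,  1.60661716, -0.03411916,
        1.11079912, -0.06707864]), 'joint_velocities': array([-0.00046215, -0.00111505,  0.00148133,  0.00024329,  0.00055071,
        0.00090137,  0.00015454]), 'effort': array([ 6.92601679e-04, -9.35829878e+01,  3.66690069e+00, -4.54191506e+01,
       -4.88993141e-02,  2.04257324e-02,  1.42545409e-04]), 'tool_pos': array([ 175.89348949, -651.22743255,  212.77472333]), 'tcp_rot': array([[-4.06303145e-04,  9.65401275e-01,  2.60768506e-01],
       [ 1.22512626e-03,  2.60768812e-01, -9.65400500e-01],
       [-9.99999167e-01, -7.27709157e-05, -1.28868964e-03]]), 'wrist_force': array([ 0.17910806, -0.0484342 , -0.17422955]), 'wrist_torque': array([ 0.01417164, -0.02792567, -0.08077225]), 'opening': 1.0014591251625338}
scene (array([[391.41921749,   0.        , 260.30688489],
       [  0.        , 391.41921749, 190.79696845],
       [  0.        ,   0.        ,   1.        ]]), array([-0.07264058,  0.        ,  0.        ,  0.        ,  0.        ]), array([[-5.75419676e-01,  5.16656303e-01, -6.34
[... 749 characters left out ...]
4663e-01,
         6.82586503e+02],
       [ 0.00000000e+00,  0.00000000e+00,  0.00000000e+00,
         1.00000000e+00]]))
wrist (array([[344.54840715,   0.        , 256.02463705],
       [  0.        , 344.54840715, 194.06357948],
       [  0.        ,   0.        ,   1.        ]]), array([-0.08753473,  0.        ,  0.        ,  0.        ,  0.        ]), array([[ 2.60979618e-01, -9.30137739e-01, -2.58328133e-01,
         2.49336059e+02],
       [-9.65341349e-01, -2.52123716e-01, -6.74515507e-02,
        -6.31276052e+02],
       [-2.39141608e-03,  2.66978309e-01, -9.63699571e-01,
         3.84415507e+02],
       [ 0.00000000e+00,  0.00000000e+00,  0.00000000e+00,
         1.00000000e+00]]))
```

View pics/scene0.png

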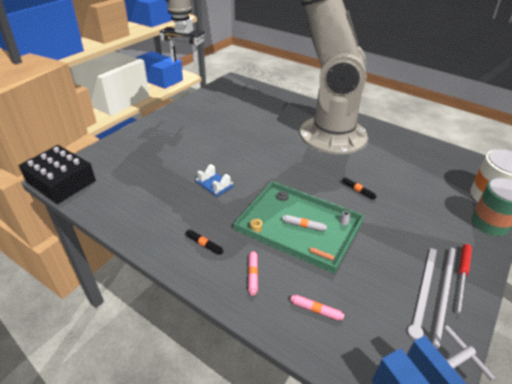

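View pics/side0.png

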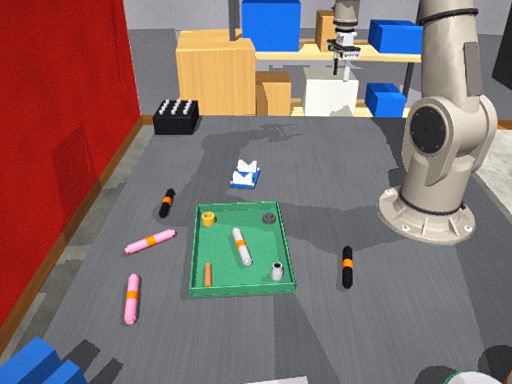

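View pics/wrist0.png

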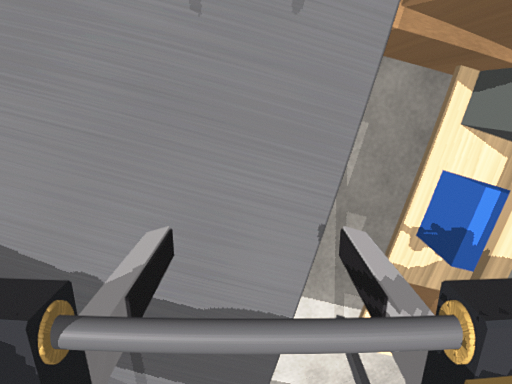

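The steel shaft with the orange band lies in the tray at scene (304,223) and side (241,246). The look-alikes are black at scene (205,241) and (358,188), and pink at (253,272) and (317,307). Only the one in the tray is steel. The V-block is at scene (214,181) and side (245,174). I'll enlarge crops to confirm and measure.

```bash
python3 - <<'E'
from h import *
a=cv2.imread("pics/scene0.png"); b=cv2.imread("pics/side0.png")
A=cv2.resize(a[165:275,185:375],None,fx=4,fy=4,interpolation=cv2.INTER_CUBIC)[:, :]
A=cv2.resize(a[160:270,185:375],(760,440),interpolation=cv2.INTER_CUBIC); cv2.imwrite("pics/cropA.png",A)
B=cv2.resize(b[150:300,180:310],(520,600),interpolation=cv2.INTER_CUBIC); cv2.imwrite("pics/cropB.png",B)
for n,im in(("scene",a),("side",b)):
    h=cv2.cvtColor(im,cv2.COLOR_BGR2HSV)
    d=np.load(f"pics/{n}0.npy")
    m=((h[...,0]<22)&(h[...,1]>150)&(h[...,2]>120)).astype(np.uint8)
    N,L,S,C=cv2.connectedComponentsWithStats(m)
    for i in range(1,N):
        if S[i,4]>15 : print(n,C[i].round(1),S[i,4],onz(n,C[i],22)[0].round(1))
E
```

```text
scene [482.8 183.8] 49 [-2.000e-01  5.988e+02  2.200e+01]
scene [357.7 187.2] 50 [288.5 240.3  22. ]
scene [303.8 222.7] 36 [547.  177.8  22. ]
scene [202.2 240.7] 65 [785.2 -22.1  22. ]
scene [465.6 259.1] 225 [401.9 629.4  22. ]
scene [252.4 269.7] 39 [785.1 157.   22. ]
scene [316.3 307.2] 71 [787.1 354.8  22. ]
side [ 56.1 121.2] 29520 [1413.  -627.5   22. ]
side [325.3  14.6] 66 [ -181.3 -3580.1    22. ]
side [320.5  33.2] 27 [ 1.2000e+00 -2.5414e+03  2.2000e+01]
side [238.3  35.9] 23 [  695.6 -2406.     22. ]
side [266.1  87.2] 446 [  472.3 -1078.9    22. ]
side [504.3 124.4] 109 [-589.4 -640.    22. ]
side [167.  199.8] 45 [775.7 -21.1  22. ]
side [211.8 220.7] 31 [628.3  78.9  22. ]
side [150.6 240.6] 80 [779.9 168.1  22. ]
side [240.2 243.2] 55 [544.1 171.9  22. ]
side [347.4 262.9] 77 [278.9 240.2  22. ]
side [207.5 274.7] 128 [615.2 286.2  22. ]
side [132.1 294.9] 87 [777.3 354.5  22. ]
```

View pics/cropA.png

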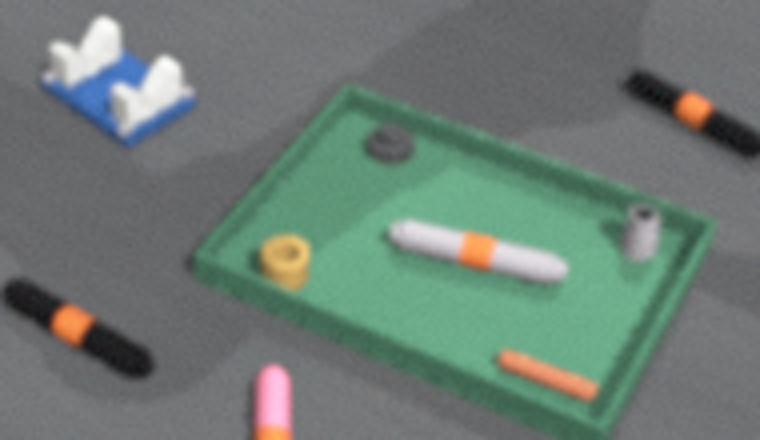

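View pics/cropB.png

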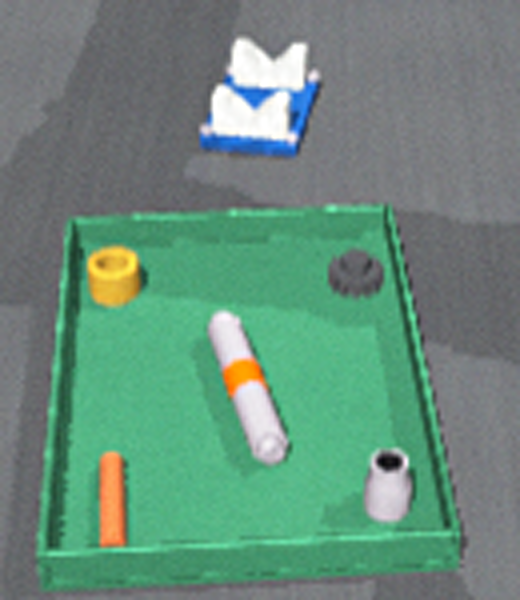

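The crop confirms it: a steel-grey body with an orange band, in the tray. Next I'll estimate the V-block roughly and work out the moves.

```bash
python3 - <<'E'
from h import *
for n,w in(("scene",(185,155,245,205)),("side",(222,150,270,195))):
    im=cv2.imread(f"pics/{n}0.png"); h=cv2.cvtColor(im,cv2.COLOR_BGR2HSV)
    m=np.zeros(h.shape[:2],np.uint8); x0,y0,x1,y1=w
    g=h[y0:y1,x0:x1]; m[y0:y1,x0:x1]=((g[...,1]>120)&(g[...,0]>95))|((g[...,1]<40)&(g[...,2]>150))
    p=cv2.findNonZero(m); hull=cv2.convexHull(p).reshape(-1,2)
    c=p.reshape(-1,2).mean(0); print(n,c,onz(n,c,22)[0].round(1))
    m2=((h[...,0]>95)&(h[...,1]>120)).astype(np.uint8)[y0:y1,x0:x1]
    r=cv2.minAreaRect(cv2.findNonZero(m2)); bx=cv2.boxPoints(r)+[x0,y0]; print(onz(n,bx,12).round(0))
# shaft axis from light mask
for n,w in(("scene",(275,208,332,238)),("side",(228,222,257,272))):
    im=cv2.imread(f"pics/{n}0.png"); h=cv2.cvtColor(im,cv2.COLOR_BGR2HSV)
    x0,y0,x1,y1=w; g=h[y0:y1,x0:x1]; m=~((g[...,0]>50)&(g[...,0]<90)&(g[...,1]>60))
    p=cv2.findNonZero(m.astype(np.uint8)); v=cv2.fitLine(p,cv2.DIST_HUBER,0,.01,.01).ravel()
    c=v[2:]+[x0,y0]; q=onz(n,[c-20*v[:2],c,c+20*v[:2]],20); d=q[2]-q[0]; print(n,q[1].round(1),np.degrees(np.arctan2(d[1],d[0])))
E
```

```text
scene [213.76247849 179.74698795] [ 548.5 -179.3   22. ]
[[ 582. -226.   12.]
 [ 493. -251.   12.]
 [ 525. -116.   12.]
 [ 607.  -99.   12.]]
side [244.95084746 174.76949153] [ 546.2 -172.3   22. ]
[[ 593. -113.   12.]
 [ 596. -230.   12.]
 [ 500. -215.   12.]
 [ 504. -100.   12.]]
scene [543.1 177.2  20. ] 107.25502049782202
side [540.3 182.8  20. ] 107.16765919026084
```

Rough positions: V-block about (547,-175) with its axis near ±y, shaft about (542,179) with its axis at 107°. I'll swing round in an arc to view the V-block from above.

```bash
python3 -m crank '{"xyz":[[0,40,-7],[0,40,-7],[0,40,-7],[0,40,-7],[0,40,-7],[0,40,-7],[0,40,-7],[0,40,-7],[0,40,-7],[0,40,-7]],"angular":[[-3.8,0,0],[-3.8,0,0],[-3.8,0,0],[-3.8,0,0],[-3.8,0,0],[-3.8,0,0],[-3.8,0,0],[-3.8,0,0],[-3.8,0,0],[-3.8,0,0]]}' -1; python3 -c "
from h import *
s=arm.state();print(s['joints'].round(2))"
```

```text
t: 0.98
tool_pos: [469.9, -382.0, 208.8]
tcp_rot: [[-0.006, 0.591, 0.807], [0.0, 0.807, -0.591], [-1.0, -0.003, -0.005]]
wrist_force: [0.2, 0.5, -0.3]
opening: 0.999
[ 0.73  0.33 -0.2   1.76  0.08  1.07 -0.12]
```

```bash
python3 -m crank '{"xyz":[[0,36,-10],[0,37,-6],[0,37,-1],[0,37,3],[0,36,8],[0,35,12],[0,0,0],[0,0,0]],"angular":[[-7,0,0],[-7,0,0],[-7,0,0],[-7,0,0],[-7,0,0],[-7,0,0],[-6,0,0],[0,0,0]]}'; python3 - <<'E'
from h import *
print(arm.state()['joints'].round(2))
c=K("wrist"); im,d=eyes.get_image("wrist"); cv2.imwrite("pics/w1.png",im[:,:,::-1]); np.save("pics/w1.npy",d); np.save("pics/w1P.npy",c[2])
E
```

```text
t: 1.65
tool_pos: [551.2, -150.9, 208.1]
tcp_rot: [[-0.006, -0.246, 0.969], [0.003, 0.969, 0.246], [-1.0, 0.004, -0.005]]
wrist_force: [0.9, -0.9, -0.2]
opening: 0.998
[ 0.53  0.3  -0.46  1.82  0.15  1.06  0.27]
```

View pics/w1.png

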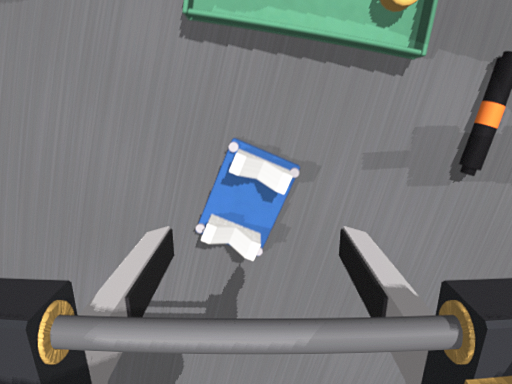

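The V-block is clearly visible at (248,200), with both saddles and its axis slanted. I'll measure it from the depth points and the plate outline.

```bash
cat >> h.py <<'E'
def cloud(n,d,P):
    k,D,_=K(n); v,u=np.mgrid[0:384,0:512]; px=np.c_[u.ravel(),v.ravel()].astype(float)
    q=cv2.undistortPoints(px.reshape(-1,1,2),k,D).reshape(-1,2)
    X=np.c_[q,np.ones(len(q))]*d.reshape(-1,1); return (X@P[:3,:3].T+P[:3,3]).reshape(384,512,3)
E
cat > vb.py <<'E'
from h import *
import sys
t=sys.argv[1]; box=[int(a) for a in sys.argv[2:6]]
im=cv2.imread(f"pics/{t}.png"); d=np.load(f"pics/{t}.npy"); P=np.load(f"pics/{t}P.npy"); h=cv2.cvtColor(im,cv2.COLOR_BGR2HSV)
W=cloud("wrist",d,P); x0,y0,x1,y1=box
w=W[y0:y1,x0:x1]; g=h[y0:y1,x0:x1]
blue=(g[...,1]>120)&(g[...,0]>95)&(g[...,0]<130); white=(g[...,1]<60)&(g[...,2]>165)
print("bench z",np.median(w[~blue&~white][:,2]),"blue z",np.median(w[blue][:,2]))
al=w[(blue|white)&(w[...,2]>6)]
r=cv2.minAreaRect(al[:,:2].astype(np.float32)); print("all rect",r)
bl=w[blue]; r=cv2.minAreaRect(bl[:,:2].astype(np.float32)); print("blue rect",r)
tp=w[(w[...,2]>18)]; print("zmax",np.percentile(tp[:,2],[50,95,99]))
# ray-cast blue+white outline at plate
m=(blue|white).astype(np.uint8); cs,_=cv2.findContours(m,cv2.RETR_EXTERNAL,cv2.CHAIN_APPROX_NONE); c=max(cs,key=cv2.contourArea).reshape(-1,2)+[x0,y0]
# saddles
k,lab,cen=cv2.kmeans(tp[:,:2].astype(np.float32),2,None,(3,50,.1),5,0)
S=[]
for i in (0,1):
    q=tp[lab.ravel()==i]; r=cv2.minAreaRect(q[:,:2].astype(np.float32)); S.append(r[0]); print("saddle",r)
    # vee bottom: lowest line
S=np.array(S); dd=S[1]-S[0]; print("mid",S.mean(0),"sep",np.hypot(*dd),"ang",np.degrees(np.arctan2(dd[1],dd[0]))%180)
E
python3 vb.py w1 185 125 310 275
```

```text
bench z 0.24626819309506232 blue z 12.282381605206496
all rect ((548.4913940429688, -160.05239868164062), (160.83348083496094, 80.99307250976562), 81.40926361083984)
blue rect ((550.0845336914062, -154.46820068359375), (149.0782928466797, 81.6007308959961), 81.18533325195312)
zmax [ 37.94224143  45.32883546 379.95960655]
saddle ((556.3777465820312, -119.94857788085938), (73.87408447265625, 68.46272277832031), 76.7697982788086)
saddle ((539.2592163085938, -222.3849639892578), (21.28761863708496, 60.37276077270508), 81.11404418945312)
mid [ 547.81848145 -171.16677094] sep 103.8569077032023 ang 80.51275503606853
```

```bash
sed -i 's/tp=w\[(w\[...,2\]>18)\]/tp=w[(w[...,2]>22)\&(w[...,2]<60)\&white]/; s/al=w\[(blue|white)&(w\[...,2\]>6)\]/al=w[(blue|white)\&(w[...,2]>8)\&(w[...,2]<60)]/; s/bl=w\[blue\]/bl=w[blue\&(w[...,2]<16)\&(w[...,2]>9)]/' vb.py
cat >> vb.py <<'E'
a=np.arctan2(dd[1],dd[0])
for deg in (81.2,):
    a=np.radians(deg); ex=np.array([np.cos(a),np.sin(a)]); ey=np.array([-ex[1],ex[0]])
    al2=al[:,:2]; 
    print("extents x",np.percentile(al2@ex,[.5,99.5]),"y",np.percentile(al2@ey,[.5,99.5]))
    for i in (0,1):
        q=tp[lab.ravel()==i]; y=q[:,:2]@ey; x=q[:,:2]@ex
        hist=[(round(float(yy),1),round(float(np.median(q[abs(y-yy)<1.5][:,2])),1)) for yy in np.arange(y.min()+1,y.max(),3)]
        print("saddle",i,"x",np.percentile(x,[2,50,98]).round(1),hist)
E
python3 vb.py w1 185 125 310 275
```

```text
bench z 0.24626819309506232 blue z 12.282381605206496
all rect ((545.0835571289062, -182.87335205078125), (114.73527526855469, 80.99327087402344), 81.3631820678711)
blue rect ((545.9715576171875, -177.21966552734375), (103.27352905273438, 79.26551818847656), 80.87532806396484)
zmax [37.96126624 44.89523224 45.58426632]
saddle ((551.6161499023438, -144.03807067871094), (20.478416442871094, 60.03702926635742), 81.47234344482422)
saddle ((539.2257080078125, -222.3734893798828), (21.287405014038086, 60.30302047729492), 81.12724304199219)
mid [ 545.42092896 -183.20578003] sep 79.30927356513652 ang 81.01189440089239
extents x [-148.99598875  -40.44550936] y [-605.614227   -527.50031957]
saddle 0 x [-67.6 -56.9 -48.1] [(-596.2, 44.2), (-593.2, 44.2), (-590.2, 44.1), (-587.2, 43.6), (-584.2, 41.2), (-581.2, 38.2), (-578.2, 35.4), (-575.2, 32.1), (-572.2, 29.3), (-569.2, 26.6), (-566.2, 25.4), (-563.2, 28.4), (-560.2, 31.1), (-557.2, 34.0), (-554.2, 37.4), (-551.2, 40.1), (-548.2, 42.7), (-545.2, 44.2), (-542.2, 44.2), (-539.2, 44.3)]
saddle 1 x [-147.  -134.8 -127.2] [(-596.1, 43.7), (-593.1, 43.6), (-590.1, 43.8), (-587.1, 43.4), (-584.1, 40.7), (-581.1, 38.0), (-578.1, 35.0), (-575.1, 31.9), (-572.1, 29.1), (-569.1, 26.1), (-566.1, 24.9), (-563.1, 28.1), (-560.1, 30.8), (-557.1, 33.3), (-554.1, 36.5), (-551.1, 39.3), (-548.1, 42.1), (-545.1, 43.7), (-542.1, 43.7), (-539.1, 43.6)]
```

The V-block is at (545.4, -183.2) with its axis at about 81.2°. Saddle spacing is 79 mm, width 60, top z 44 and vee bottom about 24.5, all as specified. Next I'll look at the shaft the same way.

```bash
python3 -m crank '{"xyz":[[0,38,8],[0,38,8],[0,38,8],[0,38,8],[0,38,8],[0,38,8],[0,38,8],[0,35,8],[0,0,0],[0,0,0]],"angular":[[-0.4,0,0],[-0.4,0,0],[-0.4,0,0],[-0.4,0,0],[-0.4,0,0],[-0.4,0,0],[-0.4,0,0],[0,0,0],[0,0,0],[0,0,0]]}'; python3 - <<'E'
from h import *
print(arm.state()['joints'].round(2))
c=K("wrist"); im,d=eyes.get_image("wrist"); cv2.imwrite("pics/w2.png",im[:,:,::-1]); np.save("pics/w2.npy",d); np.save("pics/w2P.npy",c[2])
E
```

```text
t: 2.53
tool_pos: [540.3, 156.8, 207.4]
tcp_rot: [[-0.007, -0.223, 0.975], [0.002, 0.975, 0.223], [-1.0, 0.003, -0.006]]
wrist_force: [0.5, -1.2, -0.3]
opening: 0.998
[ 0.1   0.31 -0.6   1.83  0.19  1.06 -0.35]
```

View pics/w2.png

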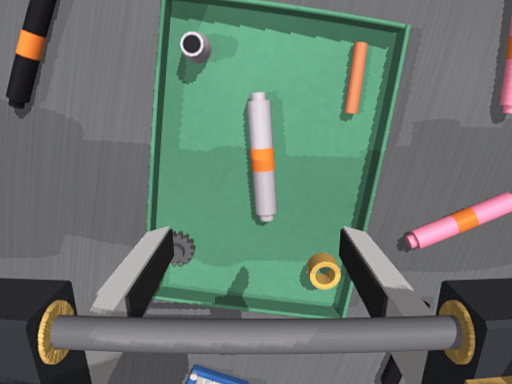

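The steel shaft shows from (260,95) to (266,218), with its orange band at (262,160). Nothing stands close to either side of the band.

```bash
python3 - <<'E'
from h import *
im=cv2.imread("pics/w2.png"); d=np.load("pics/w2.npy"); P=np.load("pics/w2P.npy"); h=cv2.cvtColor(im,cv2.COLOR_BGR2HSV)
W=cloud("wrist",d,P)[85:230,235:290]; g=h[85:230,235:290]
green=(g[...,0]>55)&(g[...,0]<95)&(g[...,1]>70); m=~green&(W[...,2]>12)&(W[...,2]<40)
q=W[m]; r=cv2.minAreaRect(q[:,:2].astype(np.float32)); print(r,np.percentile(q[:,2],[50,90,99]),"floor",np.median(W[green][:,2]))
v=cv2.fitLine(q[:,:2].astype(np.float32),cv2.DIST_L2,0,.01,.01).ravel(); print(v,np.degrees(np.arctan2(v[1],v[0])))
b=m&(g[...,0]<22)&(g[...,1]>150); B=W[b]; print("band",B.mean(0),cv2.minAreaRect(B[:,:2].astype(np.float32)))
s=arm.state(); R=s['tcp_rot']; print(s['tool_pos'], (np.r_[B.mean(0)[:2],0]-s['tool_pos'])@R)
E
```

```text
((540.3118896484375, 175.32958984375), (24.228376388549805, 136.0658721923828), 17.330825805664062) [27.21530565 29.33725987 30.33309285] floor 5.34253052881968
[ 2.9945835e-01 -9.5410937e-01  5.3928265e+02  1.7782457e+02] -72.57492
band [539.86154551 175.57482851  27.19299061] ((539.9127197265625, 175.3570098876953), (23.505056381225586, 22.621877670288086), 18.284870147705078)
[540.24567251 157.11269202 207.50663262] [207.54173657  17.36637946   4.98367996]
```

Shaft centre is (540.1,175.4) with its axis at 107.4°. Size 24×136 mm and top 29–30 mm agree with the description. I'll align over it and descend to a check height.

```bash
python3 -m crank '{"xyz":[[0,18,4],[30,0,0],[35,0,0],[35,0,0],[30,0,0],[0,0,0],[0,0,0]],"angular":[[-4.5,-0.4,0],[0,0,0],[0,0,0],[0,0,0],[0,0,0],[0,0,0],[0,0,0]]}'; python3 - <<'E'
from h import *
s=arm.state();R=s['tcp_rot'];print(s['joints'].round(2),s['tool_pos'],s['wrist_force'])
print("shift",(np.array([540.1,175.4,15])-s['tool_pos'])@R,"jaw ang",np.degrees(np.arctan2(R[1,2],R[0,2])),R.round(4))
E
```

```text
t: 3.17
tool_pos: [545.2, 164.7, 74.7]
tcp_rot: [[0.005, -0.272, 0.962], [0.001, 0.962, 0.272], [-1.0, -0.0, 0.005]]
wrist_force: [0.5, 0.5, 1.4]
opening: 1.003
[ 0.03  0.47 -0.55  1.94  0.34  0.82 -0.43] [545.19768217 164.66754018  74.67477686] [0.50312686 0.53213597 1.36147268]
shift [59.65921569 11.73914208 -2.2850769 ] jaw ang 15.7791074362585 [[ 4.900e-03 -2.719e-01  9.623e-01]
 [ 1.000e-03  9.623e-01  2.719e-01]
 [-1.000e+00 -4.000e-04  5.000e-03]]
```

```bash
python3 -m crank '{"xyz":[[0,6,-1],[0,6,-1],[10,0,0],[10,0,0],[0,0,0],[0,0,0]],"angular":[[-1,0.2,0],[-0.6,0,0],[0,0,0],[0,0,0],[0,0,0],[0,0,0]]}'; python3 - <<'E'
from h import *
s=arm.state();R=s['tcp_rot'];print(s['tool_pos'],s['wrist_force'])
print("shift",(np.array([540.1,175.4,15])-s['tool_pos'])@R,"jaw ang",np.degrees(np.arctan2(R[1,2],R[0,2])),R.round(4))
im,d=eyes.get_image("wrist"); cv2.imwrite("pics/w3.png",im[:,:,::-1])
E
```

```text
t: 3.67
tool_pos: [543.5, 175.5, 59.6]
tcp_rot: [[0.009, -0.296, 0.955], [0.001, 0.955, 0.296], [-1.0, -0.002, 0.009]]
wrist_force: [0.5, -0.1, 0.2]
opening: 1.001
[543.45103966 175.50648393  59.57488765] [ 0.46395026 -0.10091743  0.19983687]
shift [44.54185628  0.97241934 -3.63852376] jaw ang 17.19076631520055 [[ 9.300e-03 -2.955e-01  9.553e-01]
 [ 9.000e-04  9.553e-01  2.955e-01]
 [-1.000e+00 -1.900e-03  9.100e-03]]
```

View pics/w3.png

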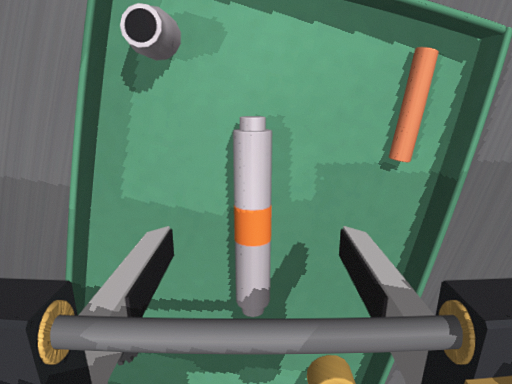

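The shaft is aligned with the tool and centred between the open fingers, with the band at (253,227). Descending.

```bash
python3 -m crank '{"xyz":[[12,0.5,-2],[12,0.5,-2],[10,0,0],[0,0,0],[0,0,0]],"angular":[[0,0.3,0],[0,0.2,0],[0,0,0],[0,0,0],[0,0,0]]}'; python3 - <<'E'
from h import *
s=arm.state();R=s['tcp_rot'];print(s['tool_pos'],s['wrist_force'])
print("shift",(np.array([540.1,175.4,15])-s['tool_pos'])@R,"jaw ang",np.degrees(np.arctan2(R[1,2],R[0,2])),R.round(4))
E
```

```text
t: 4.13
tool_pos: [538.9, 175.0, 21.9]
tcp_rot: [[-0.0, -0.295, 0.955], [-0.002, 0.955, 0.295], [-1.0, -0.002, -0.001]]
wrist_force: [-0.3, -0.1, 0.1]
opening: 1.003
[538.92930846 174.95606233  21.94210221] [-0.31877821 -0.06517083  0.06711259]
shift [6.9407421  0.09267621 1.256142  ] jaw ang 17.172226161371167 [[-3.000e-04 -2.952e-01  9.554e-01]
 [-2.200e-03  9.554e-01  2.952e-01]
 [-1.000e+00 -2.000e-03 -9.000e-04]]
```

```bash
python3 -m crank '{"xyz":[[3,0,1],[3,0,0],[0,0,0],[0,0,0]],"angular":[[0,0,0],[0,0,0],[0,0,0],[0,0,0]]}'; python3 -m crank '{"xyz":[[0,0,0],[0,0,0],[0,0,0],[0,0,0],[0,0,0],[0,0,0],[0,0,0],[0,0,0],[0,0,0],[0,0,0]],"angular":[[0,0,0],[0,0,0],[0,0,0],[0,0,0],[0,0,0],[0,0,0],[0,0,0],[0,0,0],[0,0,0],[0,0,0]]}' 1
```

```text
t: 4.47
tool_pos: [540.0, 175.4, 15.1]
tcp_rot: [[-0.001, -0.295, 0.955], [-0.002, 0.955, 0.295], [-1.0, -0.002, -0.001]]
wrist_force: [0.2, 0.7, -0.8]
opening: 1.0
t: 5.3
tool_pos: [540.7, 175.5, 16.3]
tcp_rot: [[0.001, -0.295, 0.955], [-0.002, 0.955, 0.295], [-1.0, -0.002, 0.001]]
wrist_force: [-0.8, 0.2, -0.6]
opening: 0.326
```

```bash
python3 -m crank '{"xyz":[[0,0,0],[0,0,0],[0,0,0],[0,0,0],[0,0,0]],"angular":[[0,0,0],[0,0,0],[0,0,0],[0,0,0],[0,0,0]]}'
```

```text
t: 5.72
tool_pos: [540.8, 175.6, 16.3]
tcp_rot: [[0.001, -0.295, 0.955], [-0.002, 0.955, 0.295], [-1.0, -0.002, 0.001]]
wrist_force: [0.5, 0.8, -0.1]
opening: 0.248
```

The opening stopped at about 23–24 mm, so the shaft is gripped. Lifting straight up.

```bash
python3 -m crank '{"xyz":[[-4,0,0],[-10,0,0],[-15,0,0],[-20,0,0],[-20,0,0],[-20,0,0],[-15,0,0],[0,0,0],[0,0,0],[0,0,0]],"angular":[[0,0,0],[0,0,0],[0,0,0],[0,0,0],[0,0,0],[0,0,0],[0,0,0],[0,0,0],[0,0,0],[0,0,0]]}';python3 - <<'E'
from h import *
c=K("wrist");im,d=eyes.get_image("wrist"); cv2.imwrite("pics/w4.png",im[:,:,::-1]);np.save("pics/w4.npy",d); np.save("pics/w4P.npy",c[2])
im,d=eyes.get_image("side"); cv2.imwrite("pics/s4.png",cv2.resize(im[130:330,130:397,::-1],(800,600)))
s=arm.state();print(s['joints'].round(2))
E
```

```text
t: 6.55
tool_pos: [537.6, 175.0, 127.2]
tcp_rot: [[-0.004, -0.296, 0.955], [-0.003, 0.955, 0.296], [-1.0, -0.002, -0.004]]
wrist_force: [-0.3, 0.3, -4.0]
opening: 0.247
[ 0.05  0.41 -0.59  1.9   0.28  0.92 -0.38]
```

View pics/w4.png

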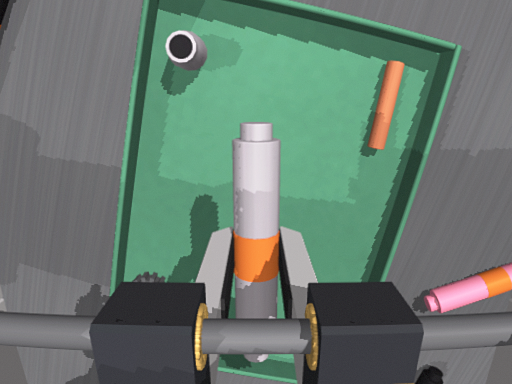

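View pics/s4.png

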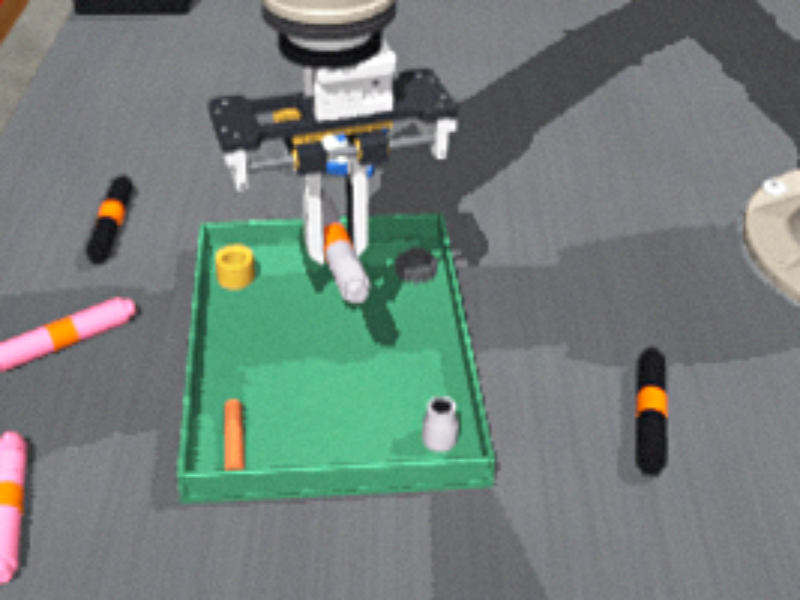

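The shaft is in the fingers at its band (256,257), with −4 N at the wrist matching its weight. I'll measure how it sits in the tool frame.

```bash
cat > held.py <<'E'
from h import *
import sys
t=sys.argv[1]; im=cv2.imread(f"pics/{t}.png"); d=np.load(f"pics/{t}.npy"); P=np.load(f"pics/{t}P.npy"); h=cv2.cvtColor(im,cv2.COLOR_BGR2HSV)
s=arm.state(); W=(cloud("wrist",d,P)-s['tool_pos'])@s['tcp_rot']
reg=W[100:285,225:290]; g=h[100:285,225:290]
m=(abs(reg[...,2])<13)&(abs(reg[...,0])<25)
b=m&(g[...,0]<22)&(g[...,1]>150); B=reg[b]; print("band y",np.percentile(B[:,1],[1,50,99]),"z",np.percentile(B[:,2],[2,50,98]),"x top",np.percentile(B[:,0],[2,10]))
print("y range",np.percentile(reg[m][:,1],[1,99.8]))
for y in range(-5,65,10):
    q=reg[m&(abs(reg[...,1]-y)<4)]
    if len(q)>10: print(y,"top x",np.percentile(q[:,0],5).round(2),"z",np.percentile(q[:,2],[2,98]).round(2))
E
python3 held.py w4
```

```text
band y [-12.30673062  -0.28117448  11.01808133] z [-12.43554477  -1.11696209  10.25834514] x top [-14.34878597 -13.81435257]
y range [-15.0270269   67.34802021]
-5 top x -15.86 z [-12.54  10.31]
5 top x -21.66 z [-12.58  11.38]
15 top x -13.93 z [-12.52  10.35]
25 top x -14.07 z [-11.84  10.16]
35 top x -14.05 z [-12.26  10.39]
45 top x -14.03 z [-12.04  10.33]
55 top x -14.12 z [-12.28   9.92]
```

The shaft is level in the grip and central along its length. It appears about 1 mm low in tool z, although parallel fingers should centre it, so I take that as a camera bias. The V-block reading should carry the same bias, which puts it at about (546.3,-183). Carrying it over.

```bash
python3 -m crank '{"xyz":[[0,-20,-5],[0,-34,-8],[0,-34,-6],[0,-35,-5],[0,-35,-3],[0,-35,-2],[0,-35,0],[0,-35,2],[0,-35,3],[0,-25,4]],"angular":[[2.6,0,0],[2.6,0,0],[2.6,0,0],[2.6,0,0],[2.6,0,0],[2.6,0,0],[2.6,0,0],[2.6,0,0],[2.6,0,0],[2.6,0,0]]}'; python3 - <<'E'
from h import *
s=arm.state();R=s['tcp_rot'];print(s['tool_pos'],s['wrist_force'])
print("shift",(np.array([546,-183,85])-s['tool_pos'])@R,"jaw ang",np.degrees(np.arctan2(R[1,2],R[0,2])),R.round(4))
E
```

```text
t: 7.48
tool_pos: [541.0, -156.6, 116.6]
tcp_rot: [[-0.019, 0.157, 0.987], [0.002, 0.988, -0.157], [-1.0, -0.001, -0.019]]
wrist_force: [0.4, -1.4, -4.8]
opening: 0.246
[ 541.02011165 -156.61586451  116.60669417] [ 0.40259071 -1.39299347 -4.82380145]
shift [ 31.45345216 -25.23885569   9.67396099] jaw ang -9.038786835282412 [[-0.0193  0.1571  0.9874]
 [ 0.0019  0.9876 -0.1571]
 [-0.9998 -0.0011 -0.0194]]
```

```bash
python3 -m crank '{"xyz":[[0,-9,3],[0,-8,3],[0,-8,3],[10,0,0],[10,0,0],[0,0,0],[0,0,0],[0,0,0]],"angular":[[0,-0.5,0],[0,-0.4,0],[0,0,0],[0,0,0],[0,0,0],[0,0,0],[0,0,0],[0,0,0]]}'; python3 - <<'E'
from h import *
s=arm.state();R=s['tcp_rot'];print(s['tool_pos'],s['wrist_force'],s['joints'].round(2))
print("shift",(np.array([546,-183,85])-s['tool_pos'])@R,"jaw ang",np.degrees(np.arctan2(R[1,2],R[0,2])),R.round(4))
c=K("wrist");im,d=eyes.get_image("wrist"); cv2.imwrite("pics/w5.png",im[:,:,::-1]);np.save("pics/w5.npy",d); np.save("pics/w5P.npy",c[2])
im,d=eyes.get_image("side"); cv2.imwrite("pics/s5.png",cv2.resize(im[60:210,150:350,::-1],(800,600)))
E
```

```text
t: 8.15
tool_pos: [543.3, -185.5, 89.1]
tcp_rot: [[-0.011, 0.16, 0.987], [0.002, 0.987, -0.16], [-1.0, 0.0, -0.011]]
wrist_force: [0.9, 0.6, -4.0]
opening: 0.249
[ 543.26096969 -185.46212772   89.08266971] [ 0.85826689  0.64956237 -4.00926129] [ 0.52  0.44 -0.37  1.92  0.21  0.84 -0.13]
shift [4.05722544 2.86778479 2.35526729] jaw ang -9.18826735019351 [[-0.0108  0.1597  0.9871]
 [ 0.0018  0.9872 -0.1597]
 [-0.9999  0.     -0.0109]]
```

View pics/w5.png

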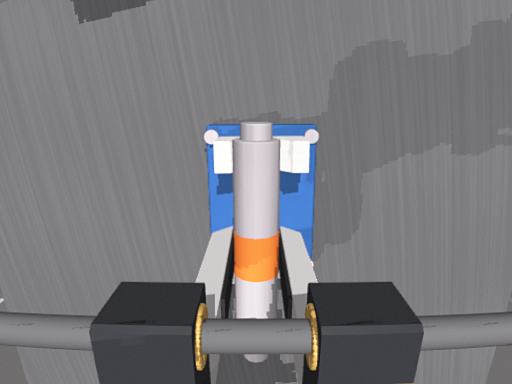

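View pics/s5.png

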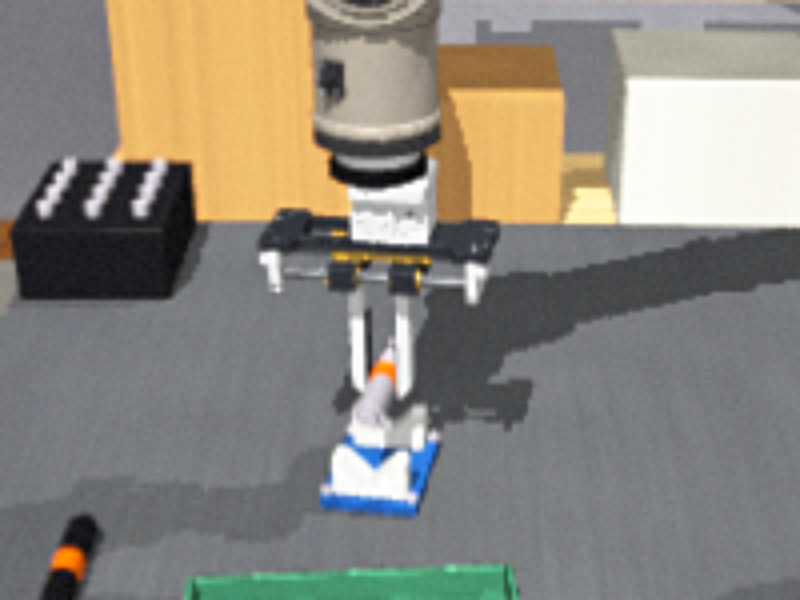

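The shaft hangs above the V-block, nearly parallel: blue plate at columns 208–315, shaft at 234–279. I'll measure plate and shaft in this one picture, which cancels the camera bias.

```bash
cat > rel.py <<'E'
from h import *
import sys
t=sys.argv[1]; im=cv2.imread(f"pics/{t}.png"); d=np.load(f"pics/{t}.npy"); P=np.load(f"pics/{t}P.npy"); h=cv2.cvtColor(im,cv2.COLOR_BGR2HSV)
s=arm.state(); R=s['tcp_rot']; W=cloud("wrist",d,P); T=(W-s['tool_pos'])@R
blue=(h[...,1]>110)&(h[...,0]>95)&(h[...,0]<130)&(W[...,2]>8)&(W[...,2]<17)
wh=(W[...,2]>41)&(W[...,2]<47)&(abs(T[...,2])<45)
q=T[blue|((W[...,2]>8)&(W[...,2]<47)&(abs(T[...,2])<60))]
L=[];Rr=[];Y=[]
for y in range(2,56,6):
    a=T[blue&(abs(T[...,1]-y)<3)]
    if len(a)>20: lo,hi=a[:,2].min(),a[:,2].max(); L.append(lo);Rr.append(hi);Y.append(y)
print("plate L",np.round(L,1),"R",np.round(Rr,1)); 
k=[i for i in range(len(L)) if Rr[i]-L[i]>76]
if len(k)>2:
    Y=np.array(Y)[k]; Cc=(np.array(L)[k]+np.array(Rr)[k])/2; f=np.polyfit(Y,Cc,1); print("plate centre z at y=0",f[1],"slope deg",np.degrees(f[0]))
print("plate far end y",np.percentile(T[blue][:,1],[99,99.8]))
a=T[wh]; r=cv2.minAreaRect(a[:,1:].astype(np.float32)); print("saddle top rect (y,z)",r,"z",np.median(W[wh][:,2]))
sh=(abs(T[...,2])<14)&(T[...,0]<0)&(T[...,0]>-25); sh[:100]=0; sh[235:]=0
for y in (20,30,40,50): 
    a=T[sh&(abs(T[...,1]-y)<4)]; print(y,"shaft z edges",a[:,2].min(),a[:,2].max(),"top world z",np.percentile(W[sh&(abs(T[...,1]-y)<4)][:,2],97))
a=T[sh]; print("shaft end y",np.percentile(a[:,1],99.8))
E
python3 rel.py w5
```

```text
plate L [-37.8 -37.7 -37.4 -37.9 -37.7 -37.6 -38.2 -37.8 -28.6] R [41.3 40.9 41.4 41.3 40.8 41.4 41.5 40.9 40.4]
plate centre z at y=0 1.7815413410931982 slope deg -0.18793477847788959
plate far end y [59.96176978 60.14118751]
saddle top rect (y,z) ((2.6961593627929688, 2.007112503051758), (59.683311462402344, 99.42494201660156), 88.8689956665039) z 44.18338201319888
20 shaft z edges -13.420670374156476 10.120456762630711 top world z 102.40568139449512
30 shaft z edges -13.777829780802302 9.877096542324026 top world z 102.58594625454934
40 shaft z edges -13.658258983476967 10.18271823237648 top world z 102.63543679717408
50 shaft z edges -13.410248780904201 9.515241688462451 top world z 102.81521334318266
shaft end y 66.76314338198988
```

Offsets from this picture are about +3 mm in y and +2.7 mm in z, allowing for the 0.6° tilt. They agree with the world-frame estimate (+2.9, +2.7). Correcting and lowering part of the way.

```bash
python3 -m crank '{"xyz":[[0,1.5,1.5],[0,1.5,1.2],[8,0,0],[8,0,0],[8,0,0],[0,0,0],[0,0,0],[0,0,0]],"angular":[[-0.3,-0.3,0],[0,-0.3,0],[0,0,0],[0,0,0],[0,0,0],[0,0,0],[0,0,0],[0,0,0]]}'; python3 - <<'E'
from h import *
s=arm.state();R=s['tcp_rot'];print(s['tool_pos'],s['wrist_force'])
print("shift",(np.array([546.3,-183,40])-s['tool_pos'])@R,"jaw ang",np.degrees(np.arctan2(R[1,2],R[0,2])),R.round(4))
c=K("wrist");im,d=eyes.get_image("wrist"); cv2.imwrite("pics/w6.png",im[:,:,::-1]);np.save("pics/w6.npy",d); np.save("pics/w6P.npy",c[2])
E
python3 rel.py w6
```

```text
t: 8.92
tool_pos: [547.5, -182.2, 63.5]
tcp_rot: [[0.002, 0.153, 0.988], [-0.001, 0.988, -0.153], [-1.0, -0.0, 0.003]]
wrist_force: [-1.1, 0.3, -4.2]
opening: 0.247
[ 547.49762227 -182.15146295   63.46431218] [-1.05716144  0.2777944  -4.15840411]
shift [23.46181299 -1.0165271  -1.11277302] jaw ang -8.800737090651156 [[ 2.500e-03  1.530e-01  9.882e-01]
 [-6.000e-04  9.882e-01 -1.530e-01]
 [-1.000e+00 -2.000e-04  2.500e-03]]
plate L [-42.3 -42.2 -41.8 -42.4 -41.9 -42.4 -42.1 -41.9 -42. ] R [36.8 37.4 37.1 36.7 37.2 36.8 37.3 36.9 36.3]
plate centre z at y=0 -2.5708997744397277 slope deg -0.04775063413564227
plate far end y [55.85003399 55.94822662]
saddle top rect (y,z) ((-1.638153076171875, -2.4237403869628906), (99.55797576904297, 59.74949264526367), 0.05465558171272278) z 44.07321559961059
20 shaft z edges -13.196431911245996 10.306897284672472 top world z 76.81307121118714
30 shaft z edges -13.601962243953473 10.095837939203943 top world z 76.86306781383004
40 shaft z edges -13.427841640917569 10.430311427524963 top world z 76.98145054290232
50 shaft z edges -13.171764162578693 9.69676056475687 top world z 77.01454352951622
shaft end y 66.61283687603644
```

Now square: slope 0.05°, lateral error about −1 mm. Correcting and approaching slowly.

```bash
python3 -m crank '{"xyz":[[0,-0.6,-1],[6,0,0],[6,0,0],[5,0,0],[0,0,0],[0,0,0],[0,0,0]],"angular":[[0,0,0],[0,0,0],[0,0,0],[0,0,0],[0,0,0],[0,0,0],[0,0,0]]}'; python3 - <<'E'
from h import *
s=arm.state();R=s['tcp_rot'];print(s['tool_pos'],s['wrist_force'])
print("shift",(np.array([546.3,-183,40])-s['tool_pos'])@R,"jaw ang",np.degrees(np.arctan2(R[1,2],R[0,2])),R.round(4))
E
```

```text
t: 9.55
tool_pos: [546.6, -183.0, 45.1]
tcp_rot: [[0.003, 0.153, 0.988], [-0.001, 0.988, -0.153], [-1.0, -0.0, 0.003]]
wrist_force: [-0.1, 0.0, -3.7]
opening: 0.246
[ 546.64748221 -183.01411137   45.06721077] [-0.13557307  0.03785846 -3.69840478]
shift [ 5.06603993 -0.03723211 -0.36252059] jaw ang -8.827231712764442 [[ 3.200e-03  1.535e-01  9.882e-01]
 [-9.000e-04  9.882e-01 -1.535e-01]
 [-1.000e+00 -4.000e-04  3.400e-03]]
```

```bash
python3 -m crank '{"xyz":[[2,0,0],[1.5,0,0],[0.7,0,0],[0,0,0]],"angular":[[0,0,0],[0,0,0],[0,0,0],[0,0,0]]}';python3 -m crank '{"xyz":[[0.4,0,0],[0.4,0,0],[0,0,0]],"angular":[[0,0,0],[0,0,0],[0,0,0]]}'
```

```text
t: 9.88
tool_pos: [546.9, -183.1, 40.8]
tcp_rot: [[0.004, 0.153, 0.988], [-0.001, 0.988, -0.153], [-1.0, -0.0, 0.004]]
wrist_force: [-0.1, 0.3, -4.6]
opening: 0.247
t: 10.13
tool_pos: [546.8, -183.0, 40.4]
tcp_rot: [[0.004, 0.153, 0.988], [-0.001, 0.988, -0.153], [-1.0, -0.001, 0.004]]
wrist_force: [-0.1, 0.6, -3.8]
opening: 0.246
```

```bash
python3 -m crank '{"xyz":[[0.5,0,0],[0.5,0,0]],"angular":[[0,0,0],[0,0,0]]}';python3 -m crank '{"xyz":[[0.5,0,0],[0.5,0,0]],"angular":[[0,0,0],[0,0,0]]}'
```

```text
t: 10.3
tool_pos: [546.9, -183.1, 40.1]
tcp_rot: [[0.004, 0.153, 0.988], [-0.002, 0.988, -0.153], [-1.0, -0.001, 0.004]]
wrist_force: [-5.6, 1.6, 11.2]
opening: 0.247
t: 10.47
tool_pos: [546.9, -183.0, 40.2]
tcp_rot: [[0.004, 0.153, 0.988], [-0.002, 0.988, -0.153], [-1.0, -0.002, 0.004]]
wrist_force: [-4.7, 0.8, 8.4]
opening: 0.246
```

Contact: Fz about +8 to +11 N (from −4 N). The sideways force of −5 N along tool z shows the tool sitting slightly too far toward +z, so I'll ease it over while pressing.

```bash
python3 -m crank '{"xyz":[[0.5,0,-0.3]],"angular":[[0,0,0]]}';python3 -m crank '{"xyz":[[0.5,0,-0.3]],"angular":[[0,0,0]]}';python3 -m crank '{"xyz":[[0.6,0,-0.2]],"angular":[[0,0,0]]}'
```

```text
t: 10.55
tool_pos: [546.9, -183.0, 40.2]
tcp_rot: [[0.004, 0.153, 0.988], [-0.003, 0.988, -0.153], [-1.0, -0.002, 0.005]]
wrist_force: [-2.9, 1.1, 4.8]
opening: 0.249
t: 10.63
tool_pos: [546.9, -183.1, 40.2]
tcp_rot: [[0.005, 0.153, 0.988], [-0.003, 0.988, -0.153], [-1.0, -0.002, 0.005]]
wrist_force: [-2.7, 1.2, 5.0]
opening: 0.244
t: 10.72
tool_pos: [546.9, -183.1, 40.2]
tcp_rot: [[0.005, 0.153, 0.988], [-0.003, 0.988, -0.153], [-1.0, -0.002, 0.006]]
wrist_force: [-4.8, 1.4, 10.3]
opening: 0.247
```

```bash
python3 -m crank '{"xyz":[[0.6,0,-0.8]],"angular":[[0,-0.2,0]]}';python3 -m crank '{"xyz":[[0.6,0,-0.8]],"angular":[[0,-0.2,0]]}';python3 -m crank '{"xyz":[[0.7,0,-0.6]],"angular":[[0,0,0]]}'
```

```text
t: 10.8
tool_pos: [546.8, -183.0, 40.2]
tcp_rot: [[0.01, 0.153, 0.988], [-0.004, 0.988, -0.153], [-1.0, -0.002, 0.011]]
wrist_force: [1.1, -0.6, 4.2]
opening: 0.247
t: 10.88
tool_pos: [546.9, -183.0, 40.2]
tcp_rot: [[0.015, 0.153, 0.988], [-0.005, 0.988, -0.153], [-1.0, -0.003, 0.016]]
wrist_force: [-0.8, -0.2, 4.9]
opening: 0.25
t: 10.97
tool_pos: [546.8, -183.0, 40.2]
tcp_rot: [[0.017, 0.153, 0.988], [-0.005, 0.988, -0.153], [-1.0, -0.003, 0.018]]
wrist_force: [-2.7, 1.4, 9.7]
opening: 0.247
```

My turn about y had the wrong sign; undoing it while pressing.

```bash
python3 -m crank '{"xyz":[[0.6,0,-0.4]],"angular":[[0,0.4,0]]}';python3 -m crank '{"xyz":[[0.7,0,-0.5]],"angular":[[0,0.4,0]]}';python3 -m crank '{"xyz":[[0.8,0,-0.6],[0.8,0,-0.6]],"angular":[[0,0.2,0],[0,0,0]]}'; python3 - <<'E'
from h import *
for i in range(3):
    eyes.get_image("side"); s=arm.state(); print(s['tool_pos'].round(2),s['wrist_force'].round(2),s['tcp_rot'][:,0].round(4))
E
```

```text
t: 11.05
tool_pos: [546.9, -183.1, 40.2]
tcp_rot: [[0.011, 0.153, 0.988], [-0.005, 0.988, -0.153], [-1.0, -0.003, 0.012]]
wrist_force: [-2.4, 0.3, 7.4]
opening: 0.253
t: 11.13
tool_pos: [546.9, -183.0, 40.2]
tcp_rot: [[0.005, 0.153, 0.988], [-0.004, 0.988, -0.153], [-1.0, -0.003, 0.006]]
wrist_force: [-2.8, 1.5, 10.4]
opening: 0.247
t: 11.3
tool_pos: [546.9, -183.0, 40.1]
tcp_rot: [[0.004, 0.153, 0.988], [-0.004, 0.988, -0.153], [-1.0, -0.004, 0.004]]
wrist_force: [-4.4, 0.3, 13.6]
opening: 0.245
[ 546.87 -183.08   40.13] [-4.17  1.42 12.86] [ 0.0038 -0.0044 -1.    ]
[ 546.9  -183.06   40.17] [-3.41  1.31 12.03] [ 0.0039 -0.0044 -1.    ]
[ 546.89 -183.05   40.14] [-3.72  1.42 11.52] [ 0.0039 -0.0044 -1.    ]
```

It holds steadily: Fz about 12 N, sideways 3.7 N, which gives roughly 14 N and 8.6 N on the two sides. Balancing and pushing a little more.

```bash
python3 -m crank '{"xyz":[[0.9,0,-1.4],[0.9,0,-1.4]],"angular":[[0,0.1,-0.1],[0,0.1,-0.1]]}'; python3 - <<'E'
from h import *
for i in range(5):
    n=["scene","side","wrist"][i%3]; c=K("wrist"); im,d=eyes.get_image(n); s=arm.state(); print(s['tool_pos'].round(2),s['wrist_force'].round(2),s['wrist_torque'].round(2),s['tcp_rot'][:,0].round(4))
    cv2.imwrite(f"pics/e_{n}.png",im[:,:,::-1] if n=="wrist" else cv2.resize(im[110:230,160:320,::-1],(800,600)))
    if n=="wrist": np.save("pics/e_wrist.npy",d); np.save("pics/e_wristP.npy",c[2])
E
python3 rel.py e_wrist
```

```text
t: 11.62
tool_pos: [546.8, -183.1, 40.2]
tcp_rot: [[0.005, 0.153, 0.988], [-0.008, 0.988, -0.153], [-1.0, -0.008, 0.006]]
wrist_force: [2.4, 0.2, 6.7]
opening: 0.244
[ 546.83 -183.04   40.18] [ 0.65 -0.36  6.33] [-0.19 -0.47  0.02] [ 0.0053 -0.0086 -0.9999]
[ 546.86 -183.04   40.2 ] [ 1.35 -1.1   7.1 ] [-0.12 -0.45 -0.01] [ 0.0053 -0.0085 -0.9999]
[ 546.83 -183.04   40.17] [ 1.63 -0.15  7.11] [-0.06 -0.42  0.02] [ 0.0052 -0.0084 -1.    ]
[ 546.83 -183.06   40.18] [ 2.52 -0.94  7.18] [-0.05 -0.44 -0.01] [ 0.0052 -0.0084 -1.    ]
[ 546.84 -183.     40.16] [1.09 0.73 7.65] [-0.05 -0.4   0.07] [ 0.0052 -0.0084 -1.    ]
plate L [-41.6 -41.8 -41.6 -41.7 -41.6 -41.8 -41.5 -41.2 -33.3] R [37.7 37.4 37.8 37.9 37.8 37.8 37.8 37.3 29.1]
plate centre z at y=0 -2.038996663990901 slope deg 0.19241670111597636
plate far end y [56.9567132  57.26282072]
saddle top rect (y,z) ((-1.3634872436523438, -1.6801509857177734), (59.89857864379883, 135.94589233398438), 89.90123748779297) z 44.266248365027295
20 shaft z edges -13.11688880356044 10.39701958701772 top world z 53.55875392965476
30 shaft z edges -13.510688992405912 13.855269799123933 top world z 53.54557875755951
40 shaft z edges -13.34241881257377 13.999802238347543 top world z 53.523217270671225
50 shaft z edges -13.094773154824722 13.985958408485827 top world z 53.72533245839915
shaft end y 66.54256759635786
```

View pics/e_wrist.png

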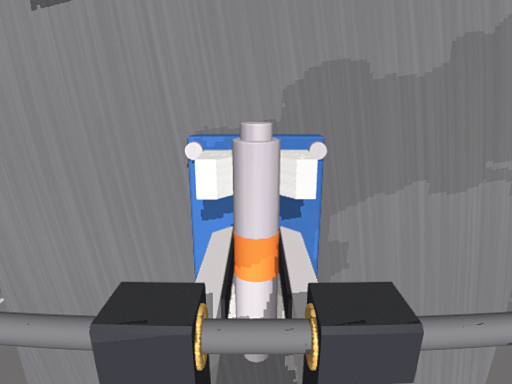

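View pics/e_side.png

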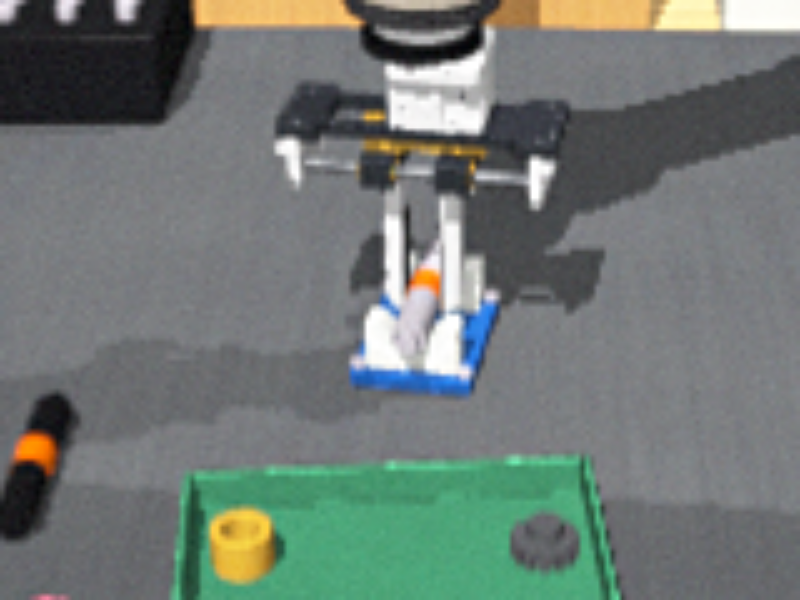

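Seated: shaft top at z about 53.5, so its axis is at 41.5, level, with angle error under 0.2°. It is centred end to end within about 2.5 mm. The sideways force is now small (+1.5 N). I'll push a bit more and take out the small tilt.

```bash
python3 -m crank '{"xyz":[[1.2,0,-0.9],[1.4,0,-1.0]],"angular":[[0,0.1,0.3],[0,0,0.1]]}'; python3 - <<'E'
from h import *
for i in range(5):
    eyes.get_image("side"); s=arm.state(); print(s['tool_pos'].round(2),s['wrist_force'].round(2),s['wrist_torque'].round(2),s['tcp_rot'][:,0].round(4))
E
```

```text
t: 12.03
tool_pos: [546.9, -183.1, 40.0]
tcp_rot: [[0.008, 0.153, 0.988], [-0.003, 0.988, -0.153], [-1.0, -0.001, 0.008]]
wrist_force: [-7.0, 2.5, 28.7]
opening: 0.245
[ 546.88 -183.03   40.05] [-5.38  2.55 21.33] [0.39 1.13 0.05] [ 0.0083 -0.0026 -1.    ]
[ 546.88 -183.08   40.05] [-6.01  2.12 21.04] [0.41 1.17 0.01] [ 0.0083 -0.0027 -1.    ]
[ 546.85 -183.07   40.02] [-5.33  0.74 20.72] [ 0.33  1.15 -0.05] [ 0.0082 -0.0028 -1.    ]
[ 546.88 -183.07   40.04] [-5.48  1.54 21.23] [ 0.35  1.12 -0.  ] [ 0.0082 -0.0028 -1.    ]
[ 546.87 -183.06   40.04] [-5.45  2.04 21.49] [0.33 1.21 0.01] [ 0.0082 -0.0028 -1.    ]
```

```bash
python3 -m crank '{"xyz":[[1.0,0,-1.3],[1.1,0,-1.3]],"angular":[[0,0,0],[0,0,0]]}'; python3 - <<'E'
from h import *
for i in range(4):
    eyes.get_image("side"); s=arm.state(); print(s['tool_pos'].round(2),s['wrist_force'].round(2),s['wrist_torque'].round(2),s['tcp_rot'][:,0].round(4))
E
```

```text
t: 12.45
tool_pos: [546.8, -183.0, 40.1]
tcp_rot: [[0.013, 0.153, 0.988], [-0.004, 0.988, -0.153], [-1.0, -0.002, 0.014]]
wrist_force: [-0.3, -0.1, 10.9]
opening: 0.25
[ 546.82 -183.02   40.13] [ 0.35  0.08 10.74] [ 0.06 -0.07  0.  ] [ 0.0134 -0.0042 -0.9999]
[ 546.81 -183.06   40.14] [-0.34  0.   10.3 ] [ 0.08  0.02 -0.04] [ 0.0132 -0.0042 -0.9999]
[ 546.82 -183.02   40.14] [-0.5   0.65 11.15] [0.1  0.06 0.03] [ 0.0131 -0.0041 -0.9999]
[ 546.83 -183.04   40.13] [-1.11 -0.19 12.78] [0.04 0.03 0.01] [ 0.0131 -0.0041 -0.9999]
```

Balanced: lateral force about 0, Fz about 11–12 N (about 15 N above the free-hanging reading), so roughly 10 N per side. I'll check that it stays put and look at the bystanders once more.

```bash
python3 - <<'E'
from h import *
for i in range(8):
    im,d=eyes.get_image("scene"); s=arm.state(); print(s['tool_pos'].round(2),s['wrist_force'].round(2),s['opening'].round(3))
a=cv2.imread("pics/scene0.png"); b=im[:,:,::-1]
cv2.imwrite("pics/f.png",np.vstack([cv2.resize(x[165:275,175:375],(545,300)) for x in (a,b)]))
E
```

```text
Traceback (most recent call last):
AttributeError: 'float' object has no attribute 'round'
```

```bash
python3 - <<'E'
from h import *
for i in range(8):
    im,d=eyes.get_image("scene"); s=arm.state(); print(s['tool_pos'].round(2),s['wrist_force'].round(2),round(s['opening'],3))
a=cv2.imread("pics/scene0.png"); b=im[:,:,::-1]
cv2.imwrite("pics/f.png",np.vstack([cv2.resize(x[165:275,175:375],(545,300)) for x in (a,b)]))
E
```

```text
[ 546.81 -183.04   40.13] [-0.31  0.47 11.53] 0.245
[ 546.83 -183.03   40.12] [-0.04  0.81 11.46] 0.248
[ 546.83 -183.06   40.12] [-0.72  0.45 11.4 ] 0.244
[ 546.84 -183.03   40.14] [-0.1   0.63 11.63] 0.248
[ 546.84 -183.01   40.13] [-0.77 -0.49 11.74] 0.249
[ 546.84 -183.02   40.13] [-0.39  0.96 10.96] 0.25
[ 546.81 -183.08   40.12] [-0.54 -0.35 11.58] 0.243
[ 546.8  -183.01   40.09] [-0.69  0.34 11.96] 0.248
```

View pics/f.png

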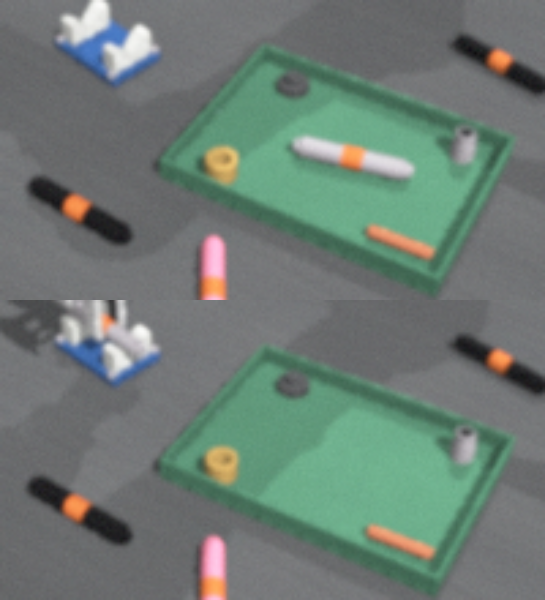

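The before and after views show every other part unmoved (gear, bushing, socket, pin and look-alikes), with the shaft in the vee. Forces are steady, so I'm handing in.

```bash
python3 -c "
from rig import arm
print(arm.job_done()); print(arm.state()['wrist_force'])"
```

```text
the job is handed in; nothing more can be done
None
the job is handed in; nothing more can be done
```

I picked the orange-banded steel shaft out of the tray, lowered it into the V-block, and handed the job in at about 13 s with it still gripped at its band and pressed down.

Last checks before handing in:
- **Push:** the wrist read a steady Fz of about +11.5 N against −4 N hanging free, so about 15 N rests on the vee including the shaft's own weight. The arm's own push is therefore nearer 11.5 N.
- **Sharing between the sides:** sideways force was under 1 N. That works out to roughly 10 N on each side of the vee, calculated from the wrist force rather than measured on the faces.
- **Seating:** in the last close picture, taken before the final press adjustments, the shaft was level. Its axis was at about 41.5 mm, the angle error was under 0.2°, and it was within about 2.5 mm of centre lengthwise. After that I checked only the tool pose, which moved by less than 0.2 mm.
- **Other parts:** before and after pictures show none of them moved.

**What disagreed:** the wrist camera seemed to read about 1 mm off across the jaws. I allowed for that by measuring the shaft and the V-block in the same picture. During pressing I turned the tool the wrong way twice. I undid the first and most of the second, and the tool finished tilted by about 0.8°, while the shaft rests on the saddles.

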